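Set the core and latch the casting box

TASK

Stand the hollow foam core (the white block with the square hole through it) over the pin in the plywood casting box, fully down and square to the walls, and let go. Then lift the gate's steel latch bar, swing the gate shut with the bar passing over the keeper's lip, and let the bar drop fully into the keeper's notch. Never tip the core over, and leave everything else on the bench where it is.

Things in the scene. Friction and masses are not known exactly. Their poses are not given: they have to be found in the camera images.
- core: white foam block 56 x 56 x 100 mm high, standing, with a 20 x 20 mm square hole right through from top to bottom at its centre; 60 to 130 g. Origin: centre of its underside; z up, x and y square to its sides. It stands in any of three places among two foam blocks without a hole, turned by up to 0.7 rad
- casting_box: open-topped plywood box screwed to the bench, does not move. Origin: centre of its underside, on the bench; z up. Floor 12 mm thick; inside 160 mm along x, 150 mm along y; walls 12 mm thick, rim 92 mm above the bench, at +x, -x and +y. The -y side is closed by the hinged gate. The keeper post stands outside the -x, -y corner
- core_pin (a point): foot of the fixed round aluminium pin in the middle of the box floor (on the box's z axis, 12 mm above the bench): 16 mm diameter, 24 mm tall, the last 8 mm tapering to 8 mm. The seated core's underside centre lies here
- gate (a joint): gate angle (rad): 0 shut on its stop, grows as the free end swings out to the box's -y, up to 1.6. Plywood panel 178 mm long, 12 mm thick, from 16 to 92 mm above the bench; from the hinge it runs in direction (-cos a, -sin a) of the box's x, y at angle a. Starts half open and stays where it is left (0.04 N m hinge friction)
- gate_hinge (a point): point on the gate's vertical hinge axis, at the height of the gate's top edge (92 mm); at x = 92, y = -81 mm in the box's frame
- latch_bar (a joint): angle of the latch bar about its pivot in the gate's plane (rad): 0 level (its lower stop, down), grows as the free end rises, up to 1.1. Falls back by gravity when let go; needs about 1 N at the knob
- latch_pivot (a point): pivot of the latch bar on top of the gate, 90 mm from the hinge axis along the gate, 104 mm above the bench; its axis is level and square to the gate. The bar is steel, 8 mm thick and 14 mm high, and reaches from 20 mm behind the pivot to 130 mm beyond it
- latch_knob (a point): centre of the latch bar's grip knob: a steel disc, 22 mm diameter, 14 mm thick, flat faces square to the gate (pinch across the 14 mm from above; it turns between the fingers as the bar swings). 66 mm beyond the pivot towards the gate's free end, 38 mm above the bar's centre line: 142 mm above the bench when the bar is down. Axes turn with the bar; y is the disc's axis
- keeper_notch (a point): centre of the latched bar in the keeper's notch (x = -116, y = -81 mm in the box's frame, 104 mm above the bench). The notch is 14 mm wide between two steel plates 6 mm thick, 22 mm long: the outer lip (-y) tops out 112 mm above the bench, the inner stop (+y) 132 mm. With the bar down, the lip stops it with the gate about 0.09 rad open; a bar raised 0.2 rad clears the lip
- solid_block: bystander: white foam block 56 x 56 x 100 mm, same outside as the core but solid (no hole). Origin: centre of its underside
- low_block: bystander: white foam block 60 x 48 x 65 mm high, solid. Origin: centre of its underside
- craft_knife: bystander: black craft knife lying flat, 130 mm long, 16 wide, 13 high
- glue_bottle: bystander: white bottle with black cap, standing, 52 mm diameter, 130 high
- mug: bystander: white mug, 80 mm across, 90 high
- card_tube: bystander: cardboard tube standing upright, 64 mm across, 130 high
- steel_block: bystander: bare steel weight 80 x 40 x 30 mm high, lying flat
There are look-alikes about, which are no part of the job. What is shaped like the core but pink, purple or red is not meant.

How it is judged:
By the outcome, as a careful person would: the job done as asked, in the order asked, and still so for the second after the job is handed in, with the robot touching nothing.
It also fails if it takes over 54 s, if anything falls off the work surface, if the arm or the gripper's body presses on something with over 40 N, if the wrist force passes 120 N, or if a joint passes its speed limit or range.

ROBOT

A 6-joint arm with a two-finger parallel gripper is mounted at the origin on the work surface. World frame = base frame: x ahead of the robot, y to its left, z up, the work surface at z = 0. Lengths are in mm, angles in rad, forces in N, time in s.
With the tool pointing down it reaches from about 275 to 825 mm from the base axis. Payload 4.9 kg.
Tool frame: the origin (TCP) lies at the very end of the fingers, on their centre line; the grasp point (between the pads) lies 19 mm behind it; z points along the fingers, y is the line along which they close (so a half turn about z gives the same grasp; the last joint's range is limited). The gripper opens to 85 mm and grips with 20 to 120 N. Pads are 22 mm wide; open, the fingers measure 114 mm over their backs; the gripper's body (76 mm by 85 mm) begins 54 mm behind the grasp point. The pads swing forward as they close: fully open they stand 13 mm farther back than shut.
Start: joints at [-1.393, 0.326, -0.193, 1.052, 0, 1.437], TCP at [168.737, -523.494, 231.281] pointing down, gripper open.
Joint ranges: [-2.65, 2.65], [-0.97, 1.79], [-1.3, 1.35], [-1.93, 2.1], [-1.47, 1.37], [-3.14, 3.14]. Speed limits (rad/s): [2.57, 2.57, 3.14, 3.14, 3.14, 3.14].

INTERFACE

Orientations are given as [roll, pitch, yaw] about the fixed x, y, z axes, in that order (R = Rz(yaw) Ry(pitch) Rx(roll)).
In Python, from bench import bot, solve_ik, imaging gives the robot as it stands. Calls block until the motion is done:
- bot.move_ptp(position, orientation): joint-space move of the TCP to a pose.
- bot.movel(position, rot=None, max_speed=150, threshold=None): straight line of the TCP; rot=None keeps the orientation; max_speed is the mean speed in mm/s. With threshold (N) it stops when the force on the tool has changed by that much, and returns True; else False.
- bot.move_j(angles): joint-space move.
- bot.grip(opening, effort=None): opening from 0.0 (shut) to 1.0 (fully open); effort is the grip in N (None keeps the last); returns when the fingers have stopped.
- bot.dwell(seconds).
- solve_ik(position, orientation): joint angles nearest the present ones, or None.
- bot.get_state(): the state.
- imaging.capture(name): name is "scene" or "top" or "wrist"; returns the picture (480x640x3 uint8, blue, green, red); there is no depth.
- imaging.camera_model(name): a dict with "K" (3x3 intrinsics, pixels), "k1" (the pictures are not rectified: a ray, as slopes to the right and down, at radius r is drawn at 1 + k1 r^2 times it, then the intrinsics apply), "position" and "rotation" of the camera in the world. Camera axes: x right, y up, looking along -z (the intrinsics and any distortion apply to the point x, -y, -z); pixel columns grow to the right and rows downward; lengths in mm; the calibration is good to about 2 mm. A picture is of the moment at which its call begins: read the wrist's pose just before it. camera_model takes no time and is no camera call; for the wrist camera it gives the pose at the moment of the call.
A pose or a line that the arm cannot do raises bot.IKError and nothing moves.
- bot.sign_off(): hands the job in; it is judged then, once.
The state is a dict: "t": time; "qpos": joint angles; "joint_velocities": joint speeds; "effort": joint torques, N m; "tcp_pos": TCP position; "orientation": TCP orientation; "contact_force": force on the tool from outside, world axes, zero at the start; "wrist_torque": the same for the moment, N m; "opening": opening from 0.0 (shut) to 1.0 (fully open); "gripper_force": force on a finger pad.
Only numpy, scipy, OpenCV 4.12 (cv2) and the standard library are available. Lean on these libraries where they do the work, as an engineer would, in place of code of your own. Each camera call takes 0.05 s, during which the arm holds its last target. There are 200 camera calls.

## Working session

There is one attempt and no reset: what is moved stays moved. The work goes in short steps, each a Python script; the robot and the scene stay as the last script left them, time stands still between calls to the robot, and variables do not carry over. Pictures are saved under pics/ and viewed, at most 10 in all, crops included, and the job is handed in when it is done.

```bash
ls; mkdir -p pics; python3 - <<'E'
from bench import bot, imaging
import cv2
for n in("scene","top"):
    m=imaging.camera_model(n); print(n,m)
    cv2.imwrite(f"pics/{n}0.png",imaging.capture(n))
print(bot.get_state())
E
```

```text
pics
scene {'K': array([[442.35835956,   0.        , 318.45523327],
       [  0.        , 442.35835956, 243.80969363],
       [  0.        ,   0.        ,   1.        ]]), 'k1': 0.03185360966089228, 'position': array([1158.43576522, -212.08476117,  986.89013205]), 'rotation': array([ 0.62590131, -0.01637913,  1.48318419])}
top {'K': array([[478.66650328,   0.        , 320.8646056 ],
       [  0.        , 478.66650328, 236.23145375],
       [  0.        ,   0.        ,   1.        ]]), 'k1': -0.08334848629620994, 'position': array([ 451.27690393, -169.5755605 , 1036.46093924]), 'rotation': array([ 7.83004242e-02,  1.08185558e-03, -1.56656814e+00])}
{'t': 0.1, 'qpos': array([-1.39321862e+00,  3.26861890e-01, -1.93479152e-01,  1.05200647e+00,
        1.35824490e-06,  1.43658625e+00]), 'joint_velocities': array([-0.00154658, -0.0018621 ,  0.00333021, -0.00057617,  0.00167653,
       -0.00029252]), 'effort': array([ 1.75086498e-03, -4.44239652e+01,  2.63038802e+01,  7.93007057e-03,
       -2.09332387e-05,  5.54435857e-06]), 'tcp_pos': array([ 168.63167357, -522.96396345,  230.58622519]), 'orientation': array([-3.14005560e+00, -2.08906448e-04,  3.11787624e-01]), 'contact_force': array([-0.05296548, -0.06849664, -0.47094918]), 'wrist_torque': array([ 0.02140352,  0.03710144, -0.01659   ]), 'gripper_force': 0.0, 'opening': 1.001113460245791}
```

View pics/scene0.png

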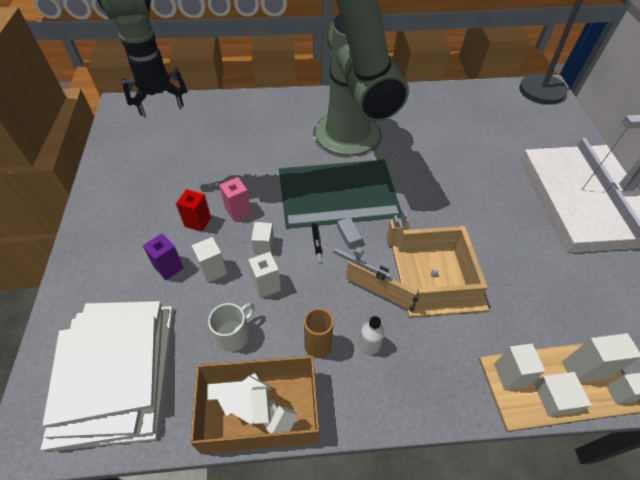

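View pics/top0.png

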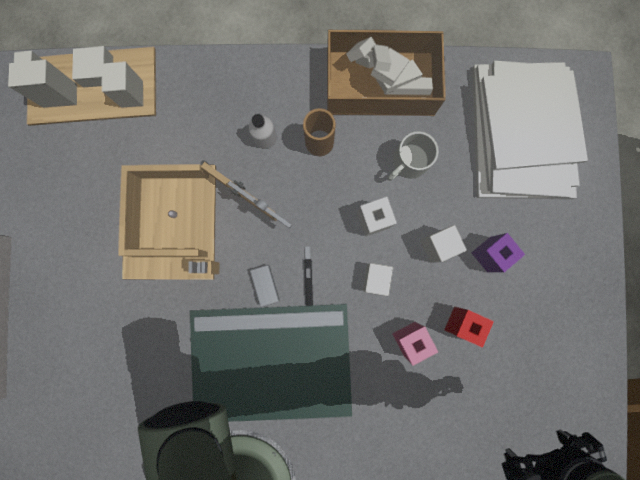

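Candidates for the core, in the top view: (378,215) white with a dark square hole; (448,243) white with a plain top (solid block); (379,279) white, smaller and plain (low block). The pink, red and purple ones at (418,345), (470,327) and (500,252) are excluded. (378,215) fits, so I'll confirm it in a crop and also enlarge the box.

```bash
python3 - <<'E'
import cv2
a=cv2.imread("pics/top0.png")
cv2.imwrite("pics/c1.png",cv2.resize(a[185:305,350:480],None,fx=5,fy=5,interpolation=cv2.INTER_CUBIC))
cv2.imwrite("pics/c2.png",cv2.resize(a[155:285,110:300],None,fx=4,fy=4,interpolation=cv2.INTER_CUBIC))
E
```

```text
(no output)
```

View pics/c1.png

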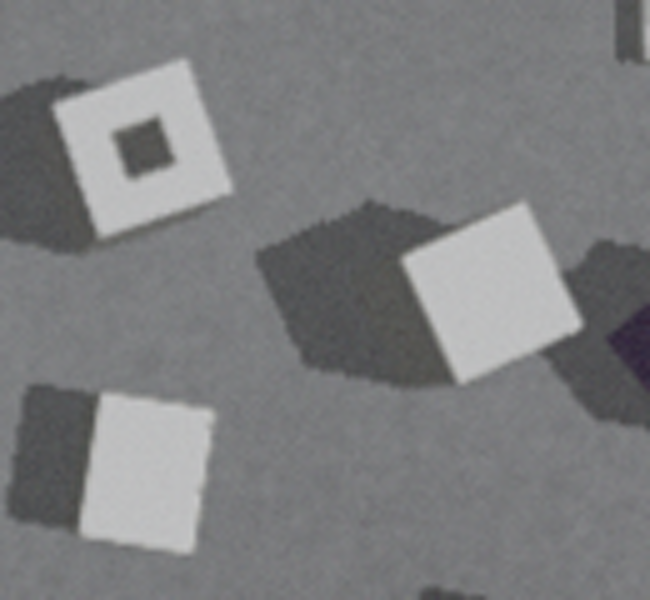

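View pics/c2.png

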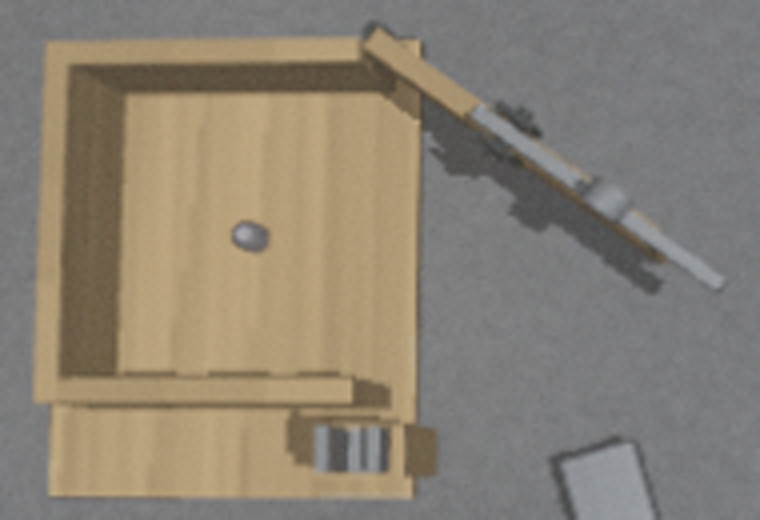

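The crop confirms it: the core, with its hole, has its top corners near crop px (53,103), (187,58), (233,190) and (100,241). The box rim, the pin at about (245,236), and the bar with its tip at (722,283) and knob at (605,197) all read clearly. Next I'll fit the poses.

```bash
cat > h.py <<'E'
import numpy as np, cv2
from scipy.optimize import least_squares
from scipy.spatial.transform import Rotation as Ro
from bench import bot, solve_ik, imaging
def proj(P,m):
    p=(np.atleast_2d(P)-m["position"])@Ro.from_euler("xyz",m["rotation"]).as_matrix()
    s=np.c_[p[:,0],-p[:,1]]/-p[:,2:]
    s=s*(1+m["k1"]*(s**2).sum(1,keepdims=True))
    return s@m["K"][:2,:2].T+m["K"][:2,2]
def tf(v,P):
    c,s=np.cos(v[2]),np.sin(v[2]); P=np.atleast_2d(P)
    return np.c_[v[0]+c*P[:,0]-s*P[:,1], v[1]+s*P[:,0]+c*P[:,1], P[:,2]]
def fit(P,px,m,v0):
    r=least_squares(lambda v:(proj(tf(v,P),m)-px).ravel(),v0,x_scale=[100,100,1])
    return r.x,r.fun.reshape(-1,2).round(1)
def gate(a,th=0,box=None,along=None,up=None):
    "world point on bar: along/up relative to pivot in bar frame"
    d=90+along*np.cos(th)-up*np.sin(th); z=104+along*np.sin(th)+up*np.cos(th)
    return tf(box,[92-d*np.cos(a),-81-d*np.sin(a),z])[0]
def knob(a,th,box): return gate(a,th,box,66,38)
E
cat > meas.py <<'E'
from h import *
m=imaging.camera_model("top")
u=lambda c,f,o:(np.array(c,float)+.5)/f-.5+o
k=u([(53,103),(187,58),(233,190),(100,241)],5,[350,185])
# image right=-y, up=+x
P=[(28*i,28*j,100) for i,j in((1,1),(1,-1),(-1,-1),(-1,1))]
core,r=fit(P,k,m,[480,-290,0]); print("core",core,r.tolist())
px=u([(46,42),(36,402),(70,66),(60,378),(244,236)],4,[110,155])
P=[(92,87,92),(-92,87,92),(80,75,92),(-80,75,92),(0,0,36)]
box,r=fit(P,px,m,[500,140,0]); print("box",box,r.tolist())
g=u([(722,283),(605,190)],4,[110,155])
f=lambda a:(proj([gate(a[0],0,box,130,7),gate(a[0],0,box,66,49)],m)-g).ravel()
s=least_squares(f,[.6]); print("gate",s.x,s.fun)
print("keeper px crop",((proj(tf(box,[[-105,-68,132],[-105,-94,112],[-127,-94,112]]),m)-[110,155])*4).round())
np.savez("p.npz",core=core,box=box,a=s.x[0])
E
python3 meas.py
```

```text
core [ 5.68870639e+02 -2.81261543e+02  3.37945396e-01] [[-0.0, 0.3], [-0.2, 0.1], [0.2, 0.3], [0.1, -0.6]]
box [5.77701178e+02 1.51004786e+02 8.10150205e-03] [[0.4, 0.0], [-0.1, 0.3], [-0.1, -0.3], [-0.1, 0.4], [0.0, -0.5]]
gate [0.9561267] [ 0.80863724 -0.06843508  0.65146937  1.33607177]
keeper px crop [[316. 426.]
 [380. 427.]
 [380. 472.]]
```

```bash
python3 - <<'E'
from h import *
d=np.load("p.npz"); c=d["core"]
D=[np.pi,0,c[2]]
bot.move_ptp([c[0],c[1],185],D)
s=bot.get_state(); print(s["t"],s["tcp_pos"],s["orientation"])
cv2.imwrite("pics/w1.png",imaging.capture("wrist"))
m=imaging.camera_model("wrist"); print(m)
print(proj(tf(c,[(28,28,100),(28,-28,100),(-28,-28,100),(-28,28,100),(10,10,100),(-10,-10,100)]),m).round())
E
```

```text
1.8167 [ 568.33460164 -282.33115397  185.18766243] [3.14112132e+00 1.81450682e-04 3.36460005e-01]
{'K': array([[432.60892316,   0.        , 318.68447184],
       [  0.        , 432.60892316, 234.8758391 ],
       [  0.        ,   0.        ,   1.        ]]), 'k1': -0.09488461112532229, 'position': array([ 634.76111175, -257.24877254,  327.17205092]), 'rotation': array([-2.81745220e-01, -2.82255145e-04, -1.23462123e+00])}
[[268. 192.]
 [373. 192.]
 [370. 289.]
 [271. 290.]
 [302. 225.]
 [338. 260.]]
```

View pics/w1.png

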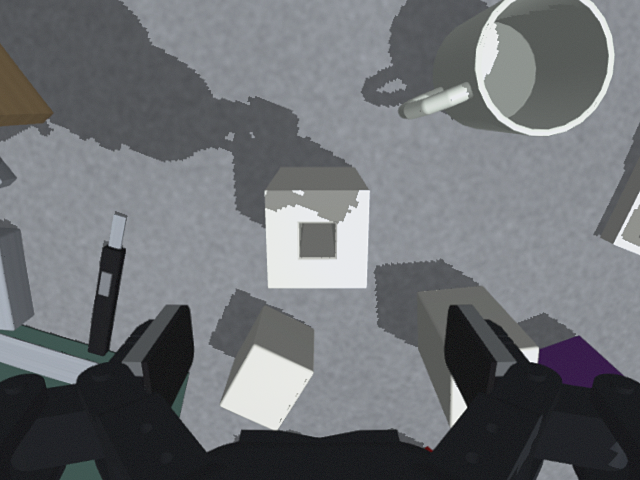

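The wrist view confirms the hole right through the core. Its top corners are at about (265,190), (369,190), (368,288) and (267,288), within 2 mm of prediction, and the fingers are clear of the neighbours. Grasping now.

```bash
python3 - <<'E'
from h import *
d=np.load("p.npz"); c=d["core"]; b=d["box"]
bot.grip(1.0,30)
print(bot.movel([c[0],c[1],62],max_speed=120,threshold=8))
bot.grip(0.3,30); s=bot.get_state(); print(s["t"],s["tcp_pos"],s["opening"],s["gripper_force"])
bot.movel([c[0],c[1],265],max_speed=180)
bot.movel([b[0],b[1],265],rot=[np.pi,0,b[2]],max_speed=220)
s=bot.get_state(); print(s["t"],s["tcp_pos"],s["orientation"],s["opening"],s["contact_force"])
a=imaging.capture("wrist"); m=imaging.camera_model("wrist")
p=tf(b,[(92,87,92),(-92,87,92),(80,75,92),(-80,75,92),(92,-75,92)]);print(proj(p,m).round())
cv2.imwrite("pics/w2.png",a)
E
```

```text
False
3.6333 [ 569.37643005 -281.40766985   62.84077245] 0.6487830095437387 32.542190719395876Traceback (most recent call last):
  File "<stdin>", line 7, in <module>
bench.IKError: the arm cannot follow that straight line within its joint ranges
```

```bash
python3 - <<'E'
from h import *
d=np.load("p.npz"); b=d["box"]
s=bot.get_state(); print(s["t"],s["tcp_pos"],s["qpos"].round(2),s["opening"])
for y in(0,np.pi/2,-np.pi/2,np.pi):
  for z in(265,240,75): 
    q=solve_ik([b[0],b[1],z],[np.pi,0,b[2]+y]); print(y,z,None if q is None else np.round(q,2))
for t in np.linspace(0,1,6):
    p=(1-t)*s["tcp_pos"]+t*np.array([b[0],b[1],265]); q=solve_ik(p,[np.pi,0,.336*(1-t)+b[2]*t]); print(t,q if q is None else np.round(q,2))
E
```

```text
4.9083 [ 568.24284896 -280.8982723   263.63173245] [-0.58  0.47  0.11  1.21 -0.    2.23] 0.652872776927317
0 265 [ 0.13  0.4  -0.    1.17  0.   -3.02]
0 240 [ 0.13  0.41 -0.05  1.11  0.   -3.02]
0 75 [ 0.13  0.55 -0.27  0.75  0.   -3.02]
1.5707963267948966 265 [ 0.13  0.4  -0.    1.17  0.    1.69]
1.5707963267948966 240 [ 0.13  0.41 -0.05  1.11  0.    1.69]
1.5707963267948966 75 [ 0.13  0.55 -0.27  0.75  0.    1.69]
-1.5707963267948966 265 [ 0.13  0.4  -0.    1.17  0.   -1.45]
-1.5707963267948966 240 [ 0.13  0.41 -0.05  1.11  0.   -1.45]
-1.5707963267948966 75 [ 0.13  0.55 -0.27  0.75  0.   -1.45]
3.141592653589793 265 [ 0.13  0.4  -0.    1.17  0.    0.12]
3.141592653589793 240 [ 0.13  0.41 -0.05  1.11  0.    0.12]
3.141592653589793 75 [ 0.13  0.55 -0.27  0.75  0.    0.12]
0.0 [-0.58  0.47  0.11  1.21  0.    2.23]
0.2 [-0.45  0.41  0.01  1.17  0.    2.42]
0.4 [-0.31  0.37 -0.05  1.16  0.    2.62]
0.6000000000000001 [-0.17  0.35 -0.07  1.15  0.    2.84]
0.8 [-0.02  0.36 -0.05  1.15  0.    3.05]
1.0 [ 0.13  0.4  -0.    1.17  0.   -3.02]
```

The last joint would pass its range that way, so I'll turn the core by the other quarter turn (it is square).

```bash
python3 - <<'E'
from h import *
d=np.load("p.npz"); b=d["box"]
bot.movel([b[0],b[1],265],rot=[np.pi,0,b[2]+np.pi/2],max_speed=200)
bot.movel([b[0],b[1],150],max_speed=150)
bot.dwell(.2)
s=bot.get_state(); print(s["t"],s["tcp_pos"],s["orientation"],s["opening"],s["contact_force"])
a=imaging.capture("wrist"); m=imaging.camera_model("wrist")
p=tf(b,[(92,87,92),(-92,87,92),(80,75,92),(-80,75,92),(92,-75,92)]);print(proj(p,m).round())
t=imaging.capture("top")
cv2.imwrite("pics/w2.png",np.hstack([cv2.resize(a,(400,300)),cv2.resize(t[145:295,105:305],(400,300),interpolation=cv2.INTER_CUBIC)]))
E
```

```text
8.3333 [578.46109399 151.1101568  151.1093517 ] [ 3.13958785e+00 -2.62300265e-04  1.57892195e+00] 0.6479617586165634 [ 0.69741748  0.32931054 -1.98433974]
[[520.  81.]
 [114.  81.]
 [493. 107.]
 [142. 107.]
 [483. 389.]]
```

View pics/w2.png

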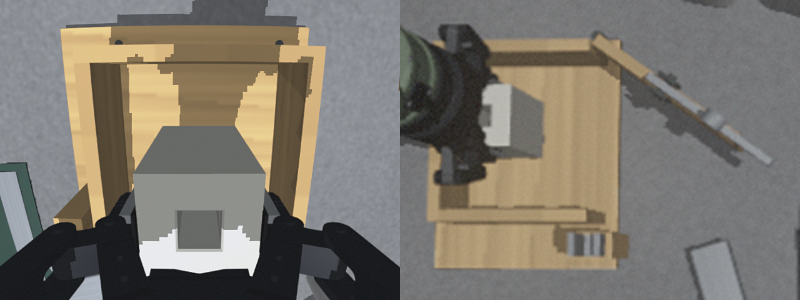

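The core is held straight above the box. The rim's inner corners sit about 5 px off prediction in the row direction, which is box y. I'll take one full-size look to settle that offset.

```bash
python3 - <<'E'
from h import *
a=imaging.capture("wrist"); m=imaging.camera_model("wrist"); s=bot.get_state()
np.save("m3.npy",np.array([m],dtype=object),allow_pickle=True)
cv2.imwrite("pics/w3.png",cv2.resize(a[20:420,100:560],None,fx=1.5,fy=1.5,interpolation=cv2.INTER_CUBIC))
d=np.load("p.npz"); b=d["box"]
f=lambda q:((q-[100,20])*1.5).round()
print("rim",f(proj(tf(b,[(92,87,92),(-92,87,92),(80,75,92),(-80,75,92)]),m)).tolist())
t=np.r_[s["tcp_pos"][:2],b[2]]; zt=s["tcp_pos"][2]-62.8+100
print("core",f(proj(tf(t,[(28,28,zt),(-28,28,zt),(10,10,zt),(-10,10,zt),(10,-10,zt),(-10,-10,zt)]),m)).tolist())
E
```

```text
rim [[632.0, 91.0], [22.0, 91.0], [591.0, 131.0], [63.0, 131.0]]
core [[488.0, 400.0], [168.0, 400.0], [383.0, 491.0], [273.0, 491.0], [380.0, 581.0], [276.0, 581.0]]
```

View pics/w3.png

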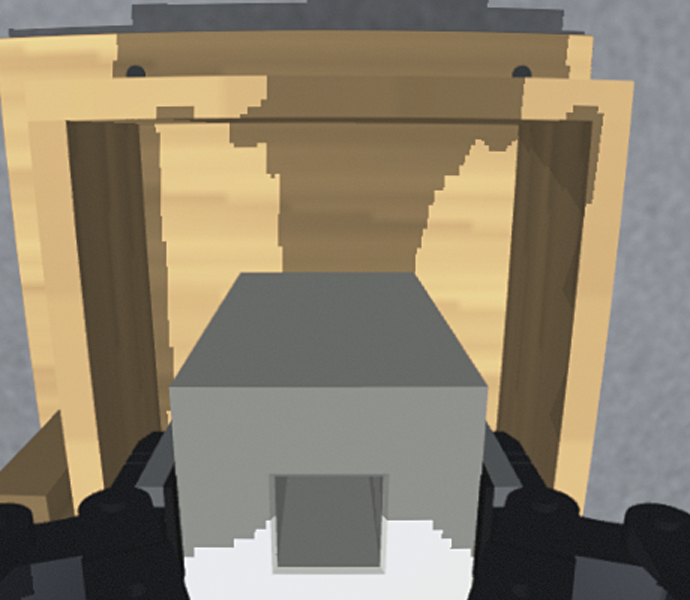

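The hole is at (329,523) and the rim's inner corners at (67,122) and (591,122). Core and box share the same image bias, which leaves them aligned to within about 1 mm. Lowering onto the pin.

```bash
python3 - <<'E'
from h import *
d=np.load("p.npz"); b=d["box"]; y=b[1]+.5
bot.movel([b[0],y,103],max_speed=120)
bot.dwell(.1); s=bot.get_state(); print(s["t"],s["tcp_pos"],s["contact_force"])
r=bot.movel([b[0],y,72.5],max_speed=40,threshold=5)
s=bot.get_state(); print(r,s["t"],s["tcp_pos"],s["contact_force"],s["wrist_torque"],s["opening"])
E
```

```text
9.125 [578.56032992 151.61176091 104.00325289] [-0.17360173  0.05745233 -0.38742082]
True 9.7917 [576.7809025  151.37879251  74.68549441] [-0.62072551 -0.04125167  4.33285554] [ 0.01655492  0.13419258 -0.013817  ] 0.6519880355221577
```

Contact came at TCP z 74.7, which is exactly the floor height, so the core is down. I'll release, retreat, and look at the core and knob together.

```bash
python3 - <<'E'
from h import *
d=np.load("p.npz"); b=d["box"]; a=float(d["a"])
bot.grip(1.0); x,y,z=bot.get_state()["tcp_pos"]
bot.movel([x,y,200],max_speed=150)
k=knob(a,0,b); print("knob",k)
bot.move_ptp([k[0],k[1],k[2]+60],[np.pi,0,np.pi+b[2]+a])
s=bot.get_state(); print(s["t"],s["tcp_pos"],s["qpos"].round(2))
w=imaging.capture("wrist"); m=imaging.camera_model("wrist"); t=imaging.capture("top"); mt=imaging.camera_model("top")
np.save("mw.npy",np.array([m],dtype=object)); cv2.imwrite("pics/full_t.png",t); cv2.imwrite("pics/full_w.png",w)
P=[gate(a,0,b,130,7),gate(a,0,b,66,49),gate(a,0,b,-20,7)]
print("w",proj(P,m).round().tolist()); 
c4=tf([b[0],b[1],b[2]],[(28*i,28*j,112) for i,j in((1,1),(1,-1),(-1,-1),(-1,1))])
print("core top, crop px",((proj(c4,mt)-[110,155])*4).round().tolist())
cv2.imwrite("pics/k1.png",np.vstack([np.hstack([cv2.resize(w,(400,300)),cv2.resize(w[150:360,180:460],(400,300))]),np.hstack([cv2.resize(t[155:285,110:283],(400,300),interpolation=cv2.INTER_CUBIC),np.zeros((300,400,3),np.uint8)])]))
E
```

```text
knob [581.42639186 -57.41826021 142.        ]
13.6333 [581.39766373 -57.21722614 201.8973553 ] [-0.22  0.41 -0.15  1.02  0.   -1.19]
w [[316.0, 120.0], [316.0, 263.0], [317.0, 370.0]]
core top, crop px [[141.0, 157.0], [252.0, 156.0], [249.0, 269.0], [137.0, 270.0]]
```

View pics/k1.png

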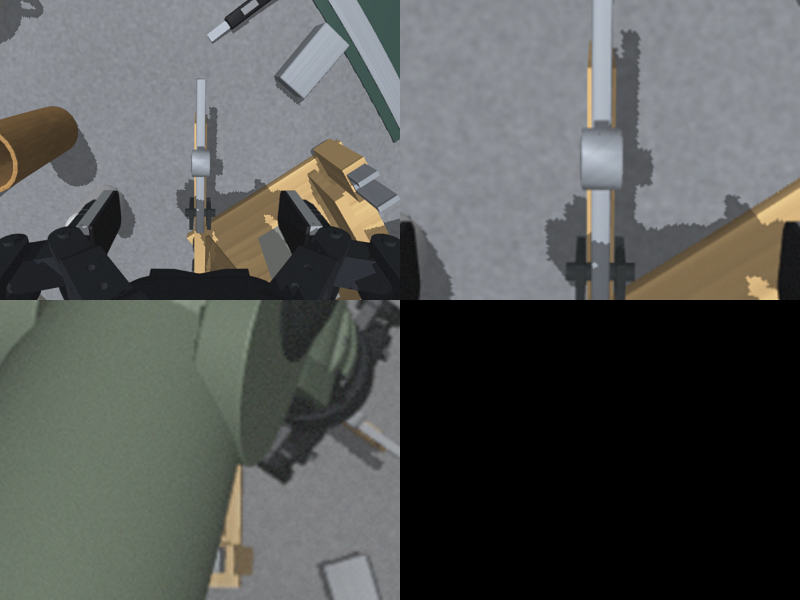

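The bar and knob run straight along the image column: tip (322,126), knob (321,261), pivot (320,339), all within about 2 mm of prediction. The fingers will clear everything around. Gripping the knob, then raising the bar.

```bash
python3 - <<'E'
from h import *
d=np.load("p.npz"); b=d["box"]; a=float(d["a"])+.008
bot.grip(.5,20)
k=knob(a,0,b); G=-16
print(bot.movel([k[0],k[1],k[2]+G],rot=[np.pi,0,np.pi+b[2]+a],max_speed=80,threshold=8))
bot.grip(0,20); s=bot.get_state(); print(s["t"],s["tcp_pos"],s["opening"],s["gripper_force"],s["contact_force"])
for th in np.arange(.09,.37,.09):
    k=knob(a,th,b); bot.movel([k[0],k[1],k[2]+G],max_speed=50)
s=bot.get_state(); print(s["t"],s["tcp_pos"],k,s["opening"],s["contact_force"])
w=imaging.capture("wrist"); m=imaging.camera_model("wrist")
print(proj([gate(a,.36,b,130,7),gate(a,.36,b,66,49)],m).round().tolist(), proj([gate(a,0,b,130,7)],m).round())
cv2.imwrite("pics/r1.png",w)
E
```

```text
False
15.6833 [582.72712078 -58.20596738 126.55826918] 0.1581898365530591 25.197627246379852 [-0.87803309  0.51287811  3.72476692]
16.8167 [592.73758372 -43.26314638 147.14131192] [592.38120169 -43.57121871 162.8141787 ] 0.1613648116812024 [-0.68814969 -0.87420166 -1.0932804 ]
[[315.0, 103.0], [315.0, 357.0]] [[316.  76.]]
```

View pics/r1.png

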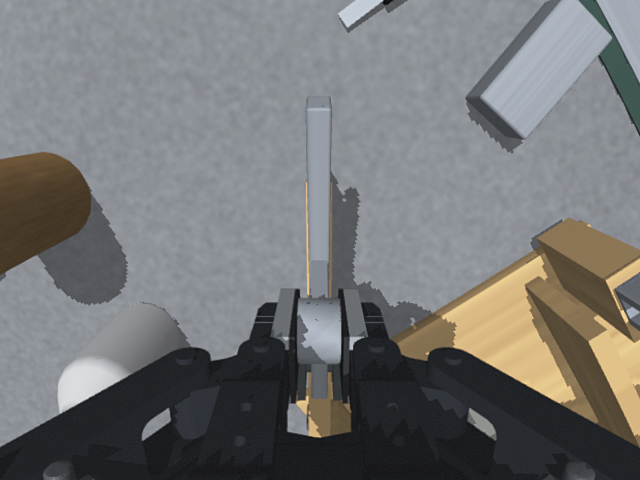

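The knob is pinched and the bar is up: its end face shows at (319,102), against a prediction of (315,103). Now swinging the gate.

```bash
python3 - <<'E'
from h import *
d=np.load("p.npz"); b=d["box"]; a=float(d["a"])+.008; G=-16; th=.36
def go(a,th,v,thr=None):
    k=knob(a,th,b); return bot.movel([k[0],k[1],k[2]+G],rot=[np.pi,0,np.pi+b[2]+max(a,0)],max_speed=v,threshold=thr)
for x in np.linspace(a,.12,8)[1:]: go(x,th,60)
s=bot.get_state(); print(s["t"],s["tcp_pos"],s["opening"],s["contact_force"])
for x in (.08,.05,.03,.015,0,-.015,-.03):
    r=go(x,th,30,6)
    s=bot.get_state(); p=tf([0,0,-b[2]],[s["tcp_pos"]-[b[0],b[1],0]])[0]
    print(x,r,s["tcp_pos"].round(1),"a~",np.arctan2(-81-p[1],92-p[0]).round(4),s["contact_force"].round(1))
    if r: break
print(s["t"])
E
```

```text
19.8417 [532.77432065  53.18616615 146.94325699] 0.16064128747605047 [-5.80966359  0.28133832  7.0757745 ]
0.08 False [532.1  58.7 146.9] a~ 0.079 [-6.   1.1  6.5]
0.05 False [531.8  62.9 146.9] a~ 0.0487 [-6.4  1.1  5.8]
0.03 False [531.6  65.7 146.9] a~ 0.0284 [-7.   1.3  5.8]
0.015 False [531.6  67.8 146.9] a~ 0.0134 [-5.9  1.1  6.1]
0 False [531.6  69.9 147. ] a~ -0.0017 [-5.7  1.2  6.2]
-0.015 False [531.5  71.  147. ] a~ -0.0099 [-6.1 -1.9  6.7]
-0.03 False [531.6  71.1 147. ] a~ -0.0109 [-6.6 -6.7  7.9]
21.7167
```

The gate met its stop at an estimated −0.010 rad (box y is about 1.4 mm farther than measured). Lowering the bar while holding light pressure.

```bash
python3 - <<'E'
from h import *
d=np.load("p.npz"); b=d["box"]; G=-16
for th in (.36,.27,.18,.09,.04,0):
    k=knob(-.015,th,b); r=bot.movel([k[0],k[1],k[2]+G],max_speed=40,threshold=12)
    s=bot.get_state(); print(th,r,s["tcp_pos"].round(1),s["contact_force"].round(1))
    if r: break
bot.grip(.45); s=bot.get_state(); print(s["t"],s["tcp_pos"],s["contact_force"])
p=s["tcp_pos"]; bot.movel([p[0],p[1],250],max_speed=150)
bot.move_ptp([480,-150,300],[np.pi,0,np.pi])
t=imaging.capture("top"); sc=imaging.capture("scene"); mt=imaging.camera_model("top")
f=lambda P:((proj(tf(b+[0,1.4,0],P),mt)-[110,155])*3).round().tolist()
print("core top",f([(28,28,112),(28,-28,112),(-28,-28,112),(-28,28,112)]),"bar end down",f([(-128,-81,111)]),"knob",f([(-64,-81,153)]))
cv2.imwrite("pics/e1.png",np.hstack([cv2.resize(t[155:285,110:243],(399,390),interpolation=cv2.INTER_CUBIC),cv2.resize(sc[200:330,360:493],(399,390),interpolation=cv2.INTER_CUBIC)]))
print(bot.get_state()["t"])
E
```

```text
0.36 False [531.5  71.  147. ] [-6.2  0.   6.6]
0.27 False [527.5  70.9 142.7] [-5.2  0.3  6.1]
0.18 False [523.2  71.  137.5] [-2.5 -2.2  3.1]
0.09 False [518.9  71.  131.9] [ 0.3 -5.3  0.5]
0.04 False [516.7  71.  128.6] [ 0.6 -5.5  1. ]
0 False [515.4  71.  126.5] [ 0.3 -5.7  3. ]
23.8 [514.10694892  72.2753042  125.69848305] [-0.27264712  0.42320867 -0.33280512]
core top [[103.0, 118.0], [187.0, 117.0], [185.0, 202.0], [101.0, 202.0]] bar end down [[263.0, 356.0]] knob [[247.0, 252.0]]
25.7917
```

View pics/e1.png

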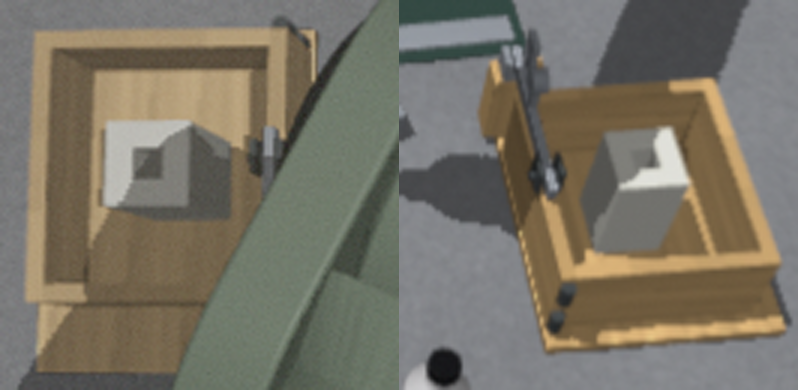

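The core stands square and fully down: its top corners at (106,120) and (104,207) match a top height of 112 mm to about 1 mm. The gate is shut, with the bar between the keeper plates near (515,55) in the right panel, and the knob came back to its bar-down height (126.5 mm). Handing in.

```bash
python3 -c "
from bench import bot
print(bot.sign_off())"
```

```text
the job is handed in; nothing more can be done
None
```

The job is handed in: the core is seated square over the pin, the gate is shut on its stop and the latch bar is down in the keeper's notch, in about 26 s of robot time; the notch itself I judged from the knob's height and the last picture, not a close-up.

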